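# Show a screwdriver blade to the inspection camera

## Task

Pick the red-handled screwdriver out of the tool tray and show its blade to the inspection camera: the tip 12 cm straight in front of the middle of the lens, the screwdriver level and square across the line of sight, blade pointing left and handle to the right as the robot looks at the camera. Finish holding it still there in the gripper, without having pushed the camera or disturbed the other tools in the tray.

Things in the scene. Friction and masses are not known exactly. Their poses are not given: they have to be found in the camera images.
- screwdriver: slot screwdriver, 180 mm long, 0.085 kg, flat on the tray floor. Long axis is its y: steel shaft (6 mm thick) to -y, blade end at y = -90; red handle 26 mm wide and high from y = +2 to +90. Origin mid-length on its underside, z up; shaft centre line at z = 13. Weight mostly in the handle: gripped firmly at y = 20 to 60 it stays level. Blade points roughly away from the robot at the start
- blade_tip (a point): the tip of the screwdriver's blade, on the shaft's centre line, at (0, -90, 13) mm in the screwdriver's frame; axes as the screwdriver's
- focus (a point): the point in the air 120 mm straight in front of the middle of the lens, where the tip shall be. Axes are the camera's: -x is the way it looks (roughly towards the robot), +y is to the left as the robot looks at the camera, z up. The line of sight is level, 170 to 250 mm above the worktop
- lens (a point): middle of the lens's front glass; axes as focus. The lens (40 mm across, aluminium rim) is on a white camera body 46 mm wide and high, clamped to a steel column (16 mm thick, 322 mm high, axis 96 mm behind the glass) on a dark foot 120 x 90 x 12 mm. Fixed during the job; only a push over 20 N up or down slides the head on its column
- tray: grey open tray, fixed, 220 mm (its x) by 300 mm (its y), 30 mm high, walls 4 mm and floor 4 mm thick. Origin under its centre, at the worktop. Four hand tools lie side by side in it, roughly along its x, about 62 mm from centre line to centre line; which lies where changes
- marker_2: blue felt marker in the tray, 134 mm along its own y, 17 mm wide, 18 mm high, origin at the middle of its underside; to be left alone
- marker_1: white felt marker with a black cap in the tray, 134 mm along its own y, 17 mm wide, 18 mm high, origin at the middle of its underside; to be left alone
- tweezers: steel tweezers in the tray, 127 mm along their own y, 14 mm wide, 9 mm high, origin at the middle of their underside; to be left alone
Mind the look-alikes: they are no part of the job. There is more than one size of the screwdriver; the job needs the larger.

How it is judged:
On the way:
1. the screwdriver is lifted clear of the tray in the gripper (height (world z) of screwdriver above 0.06 m and contact force between screwdriver and the fingers above 0.5 N and contact force between screwdriver and tray below 0.05 N), for 0.2 s.
At the end, for the whole second after the job is handed in: Tip within 15 mm of the point 120 mm before the lens; shaft level within 8 deg, square across the view within 10 deg, blade to the left; held still in the gripper (under 20 mm/s, 0.15 rad/s), off the tray; camera moved under 5 mm, the other tools under 20 mm (distance between blade_tip and focus below 0.015 m and angle between screwdriver's own y axis and vertical between 1.431 and 1.711 rad and angle between the y axis of screwdriver and the y axis of focus, either way round below 0.175 rad and y of screwdriver in the frame of focus below -0.06 m and height (world z) of blade_tip above 0.14 m and contact force between screwdriver and the fingers above 0.5 N and contact force between screwdriver and tray below 0.05 N and linear speed of screwdriver below 0.02 m/s and angular speed of screwdriver below 0.15 rad/s and distance of focus from where it was at the start of the episode below 0.005 m and distance of each of marker_2, marker_1, tweezers from where it was at the start of the episode below 0.02 m); the arm keeps its last pose, push and grip.
It fails at once if the camera is pushed out of place by more than 5 mm (distance of focus from where it was at the start of the episode above 0.005 m).
It fails at once if another tool in the tray is disturbed (moved more than 20 mm) (distance of any of marker_2, marker_1, tweezers from where it was at the start of the episode above 0.02 m).
It also fails if it takes over 40 s, if anything falls off the work surface, if the arm or the gripper's body presses on something with over 40 N, if the wrist force passes 120 N, or if a joint passes its speed limit or range.

## Robot

A 6-joint arm with a two-finger parallel gripper is mounted at the origin on a cart in front of the work surface, level with it; the furniture and walls round the work are solid. World frame = base frame: x ahead of the robot, y to its left, z up, the work surface at z = 0. Lengths are in m, angles in rad, forces in N, time in s.
With the tool pointing down it reaches from about 0.375 to 0.975 m from the base axis. Payload 3.8 kg.
Tool frame: the origin (TCP) lies at the very end of the fingers, on their centre line; the grasp point (between the pads) lies 19 mm behind it (pinch_z is the z of the grasp point in the tool frame, in m); z points along the fingers, y is the line along which they close (so a half turn about z gives the same grasp; the last joint's range is limited). The gripper opens to 88 mm and grips with 3 to 60 N. Pads are 18 mm wide; open, the fingers measure 123 mm over their backs; the gripper's body (75 mm by 187 mm) begins 45 mm behind the grasp point.
Start: joints at [-1.158, 0.264, 1.604, -0, 1.274, -0.037], TCP at [0.293, -0.608, 0.239] pointing down, gripper open.
Joint ranges: [-2.63, 2.63], [-0.94, 2.18], [0.31, 2.57], [-1.31, 4.45], [0, 2.66], [-2.55, 2.55]. Speed limits (rad/s): [2.57, 2.57, 3.14, 3.14, 3.14, 3.14].

## Interface

Orientations are given as a 3x3 rotation matrix whose columns are the frame's x, y, z axes.
In Python, from rig import * gives the robot as it stands.
- The arm moves only by the tool move_arm, never from a script. Its arguments are lists of equal length, an entry for each row: "delta_pos": the shift along the tool's x, y, z in mm, a list of three; "rotation": the turn, a rotation vector about the tool's x, y, z in degrees, a list of three; "fingers": the finger opening in mm, from 0 to 88.1. In form: {"delta_pos": [[dx, dy, dz], ...], "rotation": [[wx, wy, wz], ...], "fingers": [fingers, ...]}. A call has exactly 8 rows; each row is the pose to reach, as a shift and turn from the pose commanded when the call began, along the tool's axes at that moment; what a row does not reach only later rows make up. A row lasts 1/12 s, in which the tool goes at most 41.7 mm and 7.16 degrees, less where a joint would pass 70% of its speed; a pose out of reach is approached as far as the arm can. A call with a gripper value outside its range is refused whole. The fingers move at their own pace and stop on an object; "grip_force" is the grip in N (left out, the last holds). Time passes only in rows, so rows that repeat a pose let the fingers close, or fill a call up. It gives the time, the measured TCP pose, the force, the opening and the grip force at its end, in the units of the state.
- sense(): the state, without advancing time (a new reading comes with each control period).
- read_camera(name): name is "scene" or "top" or "wrist"; returns (picture, depth): 400x640x3 uint8, red, green, blue; 400x640 float32, m along the optical axis (not along the pixel's ray), 0 where there is no reading.
- get_calibration(name): a dict with "vertical_fov" (degrees; the focal length in pixels is half the picture's height over the tangent of half this angle, whatever the lens; pixels are square), "cx", "cy" (the principal point, pixels), "camera_from_world" (4x4, takes a point from world to camera coordinates); the wrist camera has in their place "hand_eye" (4x4, takes a point from camera to tool coordinates, whose origin is the TCP and whose axes are the flange's). Camera axes: x right, y down, z forward; pixel columns grow to the right and rows downward; lengths in m; the calibration is good to about 2 mm. A picture is of the moment at which its call begins: read the wrist's pose just before it. get_calibration takes no time and is no camera call.
- job_done(): hands the job in; it is judged then, once.
The state is a dict: "t": time; "joints": joint angles; "joint_velocities": joint speeds; "tau": joint torques, N m; "tcp_pos": TCP position; "ee_rot": TCP orientation; "ft_force": force on the tool from outside, world axes, zero at the start; "torque": the same for the moment, N m; "width": finger opening in m; "grip_force": force on a finger pad.
Only numpy, scipy, OpenCV 4.12 (cv2) and the standard library are available. Lean on these libraries where they do the work, as an engineer would, in place of code of your own. Each camera call takes 0.05 s, during which the arm holds its last target. There are 200 camera calls.

## Working session

There is one attempt and no reset: what is moved stays moved. The work goes in short steps, Python scripts to look and compute and a tool call to move; the robot and the scene stay as the last step left them, time stands still between calls to the robot, and variables do not carry over. Pictures are saved under pics/ and viewed, at most 10 in all, crops included, and the job is handed in when it is done.

Besides the shell and the picture viewer there is one more tool, called after "Request:" as a command line: name --argument value ..., lists and objects as JSON in quotes. move_arm: Moves the arm, as the interface text tells. Its arguments: {"type":"object","properties":{"delta_pos":{"type":"array"},"rotation":{"type":"array"},"fingers":{"type":"array"},"grip_force":{"type":"number"}},"required":["delta_pos","rotation","fingers"]}

```bash
mkdir -p pics; cat > h.py <<'E'
from rig import *
import numpy as np, cv2
def cal(n):
    c=get_calibration(n); f=200/np.tan(np.radians(c["vertical_fov"])/2); return c,f
def cfw(n,s=None):
    c,f=cal(n)
    if n=="wrist":
        s=s or sense(); T=np.eye(4);T[:3,:3]=np.array(s["ee_rot"]);T[:3,3]=s["tcp_pos"]
        W=T@np.array(c["hand_eye"])
    else: W=np.linalg.inv(np.array(c["camera_from_world"]))
    return W,f,c["cx"],c["cy"]
def pts(d,cam):
    W,f,cx,cy=cam; v,u=np.mgrid[0:400,0:640]
    P=np.stack([(u-cx)/f*d,(v-cy)/f*d,d],-1)
    return P@W[:3,:3].T+W[:3,3]
def ray(u,v,z,cam):
    W,f,cx,cy=cam; r=W[:3,:3]@np.array([(u-cx)/f,(v-cy)/f,1]); o=W[:3,3]
    return o+r*(z-o[2])/r[2]
E
python3 - <<'E'
from h import *
for n in ("scene","top"):
    p,d=read_camera(n); cv2.imwrite(f"pics/{n}.png",p[...,::-1]); np.savez(f"{n}.npz",p=p,d=d)
    W=cfw(n)[0]; print(n,W.round(3).tolist(),cal(n)[1], (d>0).mean())
s=sense();print(s["t"],s["tcp_pos"],np.round(s["ee_rot"],3).tolist())
E
```

```text
scene [[0.849, -0.357, 0.389, -0.126], [-0.528, -0.548, 0.649, -1.108], [-0.019, -0.757, -0.654, 1.21], [0.0, 0.0, 0.0, 1.0]] 489.899258150691 0.99609765625
top [[-0.03, -0.981, 0.191, 0.315], [-0.999, 0.032, 0.005, -0.041], [-0.011, -0.19, -0.982, 1.323], [0.0, 0.0, 0.0, 1.0]] 431.6091322658301 0.99617578125
0.1 [ 0.29323835 -0.6072751   0.23753771] [[0.901, 0.435, -0.001], [0.435, -0.901, 0.002], [0.0, -0.002, -1.0]]
```

View pics/scene.png

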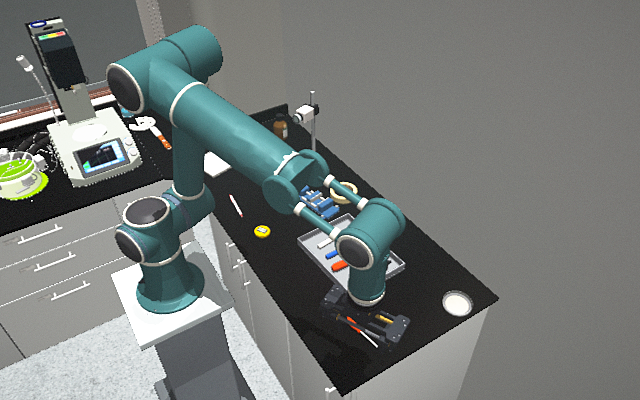

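View pics/top.png

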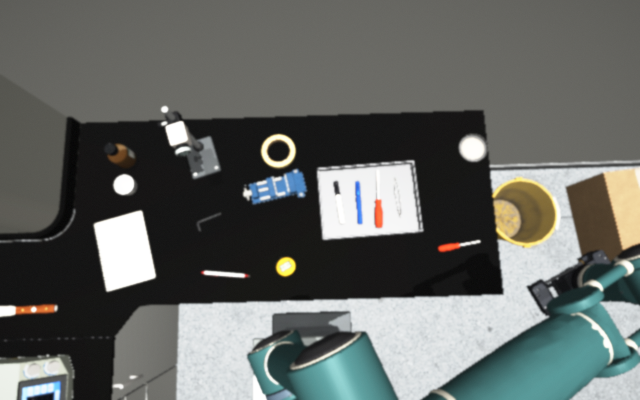

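The red objects in the top view are:
- the screwdriver in the tray at (379,200)
- a small red screwdriver on the bench at (460,246)
- a white/red pen at (225,274)
- an orange-handled knife at (30,310)

I choose the one in the tray, because it is the larger screwdriver and it lies among the tools. The inspection camera is at (178,138).

```bash
python3 - <<'E'
from h import *
T=np.load("top.npz");S=np.load("scene.npz")
p,d=T["p"],T["d"];cam=cfw("top");P=pts(d,cam)
a=cv2.resize(p[150:255,300:500],None,fx=3.8,fy=3.8,interpolation=cv2.INTER_CUBIC)[:290]
b=cv2.resize(p[95:195,140:240],None,fx=3,fy=3,interpolation=cv2.INTER_CUBIC)
c=cv2.resize(S["p"][85:165,270:370],None,fx=3.8,fy=3.8,interpolation=cv2.INTER_CUBIC)
im=np.zeros((600,800,3),np.uint8);im[:a.shape[0],:a.shape[1]]=a;im[295:295+300,:300]=b;im[295:595,310:310+380]=c[:300]
cv2.imwrite("pics/crop.png",im[...,::-1])
h=cv2.cvtColor(p,cv2.COLOR_RGB2HSV)
m=((h[...,0]<12)|(h[...,0]>170))&(h[...,1]>130)&(h[...,2]>90)
n,l,st,ce=cv2.connectedComponentsWithStats(m.astype(np.uint8))
for i in range(1,n):
    if st[i,4]>25: print(st[i],ce[i].round(1),np.median(P[l==i],0).round(3),ray(*ce[i],.02,cam).round(3), cv2.fitLine(np.argwhere(l==i)[:,::-1].astype(np.float32),2,0,.01,.01).ravel().round(3))
print("tray corners",[ray(u,v,.03,cam).round(3).tolist() for u,v in((318,167),(414,160),(423,234),(322,240))])
for n,D,box in(("top",T,(100,195,150,225)),("scene",S,(85,165,285,330))):
    Q=pts(D["d"],cfw(n))[box[0]:box[1],box[2]:box[3]];C=D["p"][box[0]:box[1],box[2]:box[3]]
    for lo,hi in((.008,.02),(.1,.15),(.15,.2),(.2,.24),(.24,.28),(.28,.3),(.3,.36)):
        k=(Q[...,2]>lo)&(Q[...,2]<hi)
        if k.sum()>3: print(n,lo,k.sum(),np.percentile(Q[k],[3,50,97],axis=0).round(3).tolist(),C[k].mean(0).round())
E
```

```text
[375 200   7  27 169] [378.  213.7] [ 0.503 -0.225  0.026] [ 0.506 -0.226  0.02 ] [1.30000e-02 1.00000e+00 3.78036e+02 2.13716e+02]
[438 242  23  10 156] [448.3 246.7] [ 0.399 -0.433  0.014] [ 0.399 -0.431  0.02 ] [ 9.84000e-01 -1.79000e-01  4.48263e+02  2.46712e+02]
[ 16 304  38  11 266] [ 35.1 309. ] [0.255 0.796 0.014] [0.255 0.799 0.02 ] [ 9.98000e-01 -6.00000e-02  3.50530e+01  3.08959e+02]
tray corners [[0.656, -0.048, 0.03], [0.668, -0.346, 0.03], [0.439, -0.356, 0.03], [0.43, -0.053, 0.03]]
top 0.008 918 [[0.647, 0.268, 0.008], [0.701, 0.313, 0.012], [0.841, 0.381, 0.018]] [112. 115. 115.]
top 0.1 491 [[0.741, 0.231, 0.102], [0.84, 0.338, 0.124], [0.842, 0.438, 0.147]] [107. 107. 102.]
top 0.15 7 [[0.838, 0.384, 0.15], [0.84, 0.418, 0.152], [0.841, 0.43, 0.153]] [107. 106. 101.]
top 0.2 45 [[0.647, 0.286, 0.227], [0.68, 0.297, 0.233], [0.753, 0.323, 0.24]] [88. 87. 84.]
top 0.24 770 [[0.648, 0.288, 0.245], [0.697, 0.313, 0.265], [0.749, 0.361, 0.271]] [181. 181. 179.]
top 0.28 25 [[0.732, 0.32, 0.282], [0.734, 0.324, 0.289], [0.742, 0.332, 0.299]] [88. 89. 87.]
top 0.3 56 [[0.732, 0.32, 0.303], [0.737, 0.326, 0.32], [0.747, 0.334, 0.325]] [183. 183. 181.]
scene 0.008 76 [[0.718, 0.364, 0.008], [0.837, 0.528, 0.014], [0.841, 0.716, 0.019]] [118. 119. 115.]
scene 0.1 367 [[0.732, 0.321, 0.102], [0.837, 0.556, 0.126], [0.843, 0.727, 0.149]] [123. 124. 121.]
scene 0.15 358 [[0.731, 0.319, 0.152], [0.837, 0.463, 0.173], [0.843, 0.667, 0.198]] [124. 124. 121.]
scene 0.2 296 [[0.646, 0.287, 0.201], [0.836, 0.405, 0.225], [0.842, 0.567, 0.239]] [121. 121. 118.]
scene 0.24 422 [[0.646, 0.284, 0.242], [0.713, 0.314, 0.26], [0.841, 0.466, 0.275]] [151. 151. 149.]
scene 0.28 46 [[0.728, 0.316, 0.28], [0.835, 0.359, 0.287], [0.84, 0.402, 0.299]] [121. 121. 119.]
scene 0.3 26 [[0.728, 0.316, 0.301], [0.735, 0.323, 0.312], [0.767, 0.34, 0.323]] [149. 151. 150.]
```

View pics/crop.png

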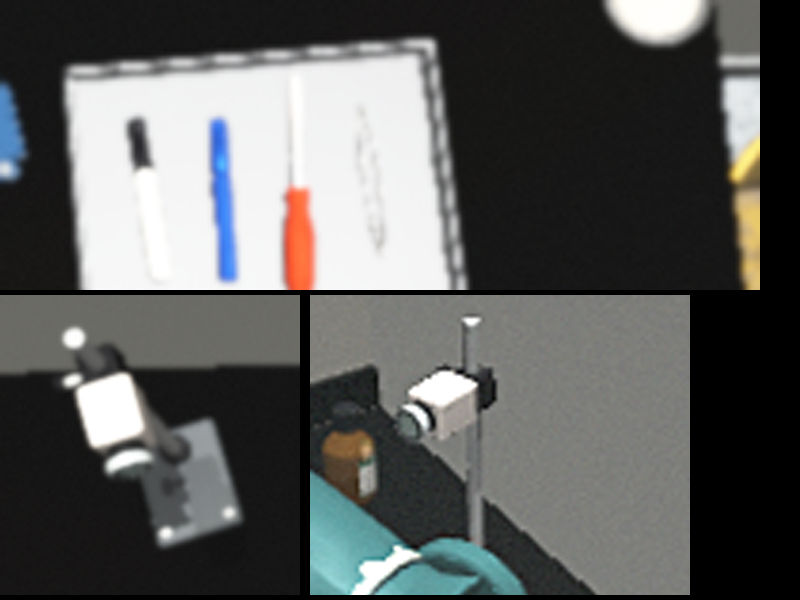

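The crop confirms the choice: the large red screwdriver lies between the blue marker and the tweezers. Its tip is near (377.6,169.7) and its handle runs to about (378,227). The inspection camera looks towards -x, yawed slightly to the robot's right. Next I compute the grasp and the camera heading.

```bash
python3 - <<'E'
from h import *
T=np.load("top.npz");S=np.load("scene.npz");p=T["p"];cam=cfw("top");P=pts(T["d"],cam)
t=ray(377.6,169.7,.017,cam);h=ray(378,213.7,.02,cam);print("tip",t,"handle",h,"len",np.linalg.norm(t-h),"yaw",np.degrees(np.arctan2(*(t-h)[1::-1])))
# white body top
k=np.zeros((400,640),bool);k[100:195,150:225]=1
k&=(P[...,2]>.258)&(P[...,2]<.285)&(p.min(2)>170)
k=cv2.morphologyEx(k.astype(np.uint8),cv2.MORPH_OPEN,np.ones((3,3)))
n,l,st,ce=cv2.connectedComponentsWithStats(k);i=1+st[1:,4].argmax();Q=P[l==i]
print("z",np.median(Q[:,2]),"rect",cv2.minAreaRect((Q[:,:2]*1000).astype(np.float32)))
# foot
k=np.zeros((400,640),bool);k[130:185,180:225]=1
Q=P[k&(P[...,2]>.007)&(P[...,2]<.017)&(p.min(2)>50)];print("foot",cv2.minAreaRect((Q[:,:2]*1000).astype(np.float32)),len(Q))
# column
for n,D in(("top",T),("scene",S)):
    Q=pts(D["d"],cfw(n)).reshape(-1,3);k=(abs(Q[:,0]-.735)<.03)&(abs(Q[:,1]-.325)<.03)
    for lo,hi in((.05,.2),(.312,.33)):
        q=Q[k&(Q[:,2]>lo)&(Q[:,2]<hi)];print(n,lo,len(q),np.median(q,0) if len(q) else 0)
    # most forward part of the head
    k=(abs(Q[:,0]-.68)<.05)&(abs(Q[:,1]-.3)<.05)&(Q[:,2]>.19)&(Q[:,2]<.3);q=Q[k];q=q[q[:,0]<np.percentile(q[:,0],8)];print(n,"front",q.mean(0),q.min(0),q.max(0))
s=sense();print(s["tcp_pos"])
E
```

```text
tip [ 0.64450433 -0.23352611  0.017     ] handle [ 0.50581058 -0.22628882  0.02      ] len 0.13891484924054728 yaw -2.987084909924526
z 0.26763275913321505 rect ((697.1912841796875, 315.030029296875), (59.35377883911133, 45.79149627685547), 15.489755630493164)
foot ((706.067138671875, 317.6419677734375), (120.93223571777344, 89.84465026855469), 16.961528778076172) 826
top 0.05 54 [0.73600559 0.32177306 0.08897549]
top 0.312 38 [0.73919453 0.32702718 0.32077826]
top front [0.64729313 0.30658119 0.25048754] [0.64284956 0.29074489 0.22817894] [0.65026046 0.31963266 0.26953333]
scene 0.05 116 [0.73395697 0.32166177 0.13172524]
scene 0.312 13 [0.73504095 0.32321247 0.31864911]
scene front [0.64368217 0.30402358 0.24691053] [0.63976002 0.28572229 0.22986585] [0.64635459 0.32104438 0.26514105]
[ 0.29323835 -0.6072751   0.23753771]
```

Request:
move_arm --delta_pos '[[25,-17,0],[55,-37,0],[90,-61,10],[125,-84,20],[160,-108,30],[195,-132,40],[230,-155,50],[260,-175,60]]' --rotation '[[0,0,2],[0,0,5],[0,0,8],[0,0,12],[0,0,16],[0,0,20],[0,0,24],[0,0,28.8]]' --fingers '[52,52,52,52,52,52,52,52]' --grip_force 25

```text
t: 0.77
tcp_pos: [0.4498, -0.3389, 0.1793]
ee_rot: [[0.998, -0.057, 0.0], [-0.057, -0.998, 0.0], [0.0, -0.0, -1.0]]
ft_force: [1.3, -0.3, 0.6]
width: 0.0521
grip_force: 0.0
```

```bash
python3 - <<'E'
from h import *
s=sense();R=np.array(s["ee_rot"]);g=np.array([.515,-.2265,.12])
print(s["t"],s["tcp_pos"],R.round(3).tolist(),s["ft_force"]);print((R.T@(g-s["tcp_pos"])*1000).round(1), np.degrees(np.arctan2(R[1,0],R[0,0])))
E
```

```text
0.7667 [ 0.44983953 -0.33889936  0.17929664] [[0.998, -0.057, 0.0], [-0.057, -0.998, 0.0], [0.0, -0.0, -1.0]] [ 1.26190964 -0.26370261  0.6010214 ]
[  58.7 -115.9   59.3] -3.2514742230582043
```

Request:
move_arm --delta_pos '[[15,-28,10],[30,-58,25],[45,-88,40],[58,-115,50],[58,-115,50],[58,-115,50],[58,-115,50],[58,-115,50]]' --rotation '[[0,0,0],[0,0,0],[0,0,0],[0,0,0],[0,0,0],[0,0,0],[0,0,0],[0,0,0]]' --fingers '[52,52,52,52,52,52,52,52]'

```text
t: 1.43
tcp_pos: [0.5133, -0.2302, 0.1304]
ee_rot: [[0.999, -0.054, 0.001], [-0.054, -0.999, -0.001], [0.001, 0.001, -1.0]]
ft_force: [0.7, -0.5, 0.8]
width: 0.0522
grip_force: 0.0
```

```bash
python3 - <<'E'
from h import *
s=sense();p,d=read_camera("wrist");cam=cfw("wrist",s);cv2.imwrite("pics/w1.png",p[...,::-1])
R=np.array(s["ee_rot"]);print(s["t"],s["tcp_pos"],np.degrees(np.arctan2(R[1,0],R[0,0])))
h=cv2.cvtColor(p,cv2.COLOR_RGB2HSV);m=((h[...,0]<12)|(h[...,0]>170))&(h[...,1]>130)&(h[...,2]>70)
n,l,st,ce=cv2.connectedComponentsWithStats(m.astype(np.uint8));i=1+st[1:,4].argmax();P=pts(d,cam);Q=P[(l==i)&(d>0)]
print(st[i],ce[i],np.percentile(Q,[1,50,99],axis=0).round(4).tolist(),cv2.minAreaRect((Q[:,:2]*1000).astype(np.float32)))
E
```

```text
1.4333 [ 0.5133251  -0.2301896   0.13037411] -3.0802176659494633
[ 303  153   29  100 2398] [317.23978315 203.2381151 ] [[0.4689, -0.2386, 0.0202], [0.5117, -0.2273, 0.027], [0.553, -0.2153, 0.0308]] ((510.2029113769531, -226.98797607421875), (24.336444854736328, 86.84746551513672), 87.51129913330078)
```

View pics/w1.png

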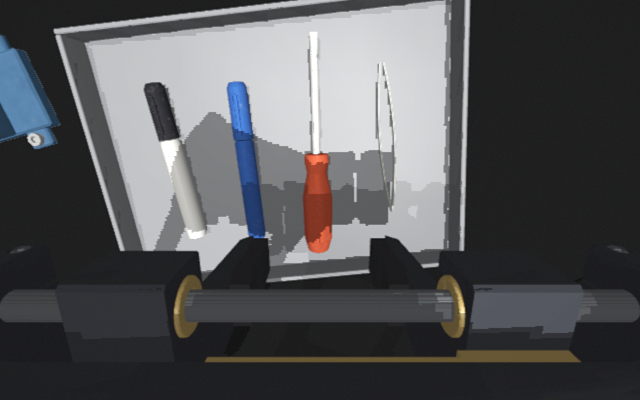

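The handle is centred at (317,203) and the shaft runs up to (314,35). The fingers straddle it with room to the blue marker and the tweezers, so I descend and grip.

Request:
move_arm --delta_pos '[[1,-2,15],[2,-3,35],[2,-3,55],[2,-3,75],[2,-3,95],[2,-3,110],[2,-3,118],[2,-3,121]]' --rotation '[[0,0,0],[0,0,0],[0,0,0],[0,0,0],[0,0,0],[0,0,0],[0,0,0],[0,0,0]]' --fingers '[52,52,52,52,52,52,52,52]'

```text
t: 2.15
tcp_pos: [0.5143, -0.2268, 0.0077]
ee_rot: [[0.999, -0.055, -0.002], [-0.055, -0.999, 0.001], [-0.002, -0.001, -1.0]]
ft_force: [-0.5, 0.7, 0.2]
width: 0.0516
grip_force: 0.0
```

Request:
move_arm --delta_pos '[[0,0,0],[0,0,0],[0,0,0],[0,0,0],[0,0,0],[0,0,0],[0,0,0],[0,0,0]]' --rotation '[[0,0,0],[0,0,0],[0,0,0],[0,0,0],[0,0,0],[0,0,0],[0,0,0],[0,0,0]]' --fingers '[52,40,20,20,20,20,20,20]' --grip_force 30

```text
t: 2.82
tcp_pos: [0.5164, -0.2267, 0.0099]
ee_rot: [[0.999, -0.053, 0.002], [-0.053, -0.999, -0.001], [0.002, 0.001, -1.0]]
ft_force: [-1.2, -1.2, 6.6]
width: 0.026
grip_force: 29.9
```

Request:
move_arm --delta_pos '[[0,0,-8],[0,0,-25],[0,0,-50],[0,0,-80],[0,0,-110],[0,0,-140],[0,0,-170],[0,0,-195]]' --rotation '[[0,0,0],[0,0,0],[0,0,0],[0,0,0],[0,0,0],[0,0,0],[0,0,0],[0,0,0]]' --fingers '[20,20,20,20,20,20,20,20]'

```text
t: 3.48
tcp_pos: [0.5155, -0.2258, 0.206]
ee_rot: [[0.999, -0.053, 0.001], [-0.053, -0.999, 0.0], [0.001, -0.0, -1.0]]
ft_force: [0.4, -1.1, -0.7]
width: 0.0264
grip_force: 29.9
```

Request:
move_arm --delta_pos '[[0,0,-15],[0,0,-25],[0,0,-33],[0,0,-33],[0,0,-33],[0,0,-33],[0,0,-33],[0,0,-33]]' --rotation '[[0,0,-2],[0,0,-6],[0,0,-12],[0,0,-18],[0,0,-24],[0,0,-30],[0,0,-36],[0,0,-40]]' --fingers '[20,20,20,20,20,20,20,20]'

```text
t: 4.15
tcp_pos: [0.515, -0.2255, 0.2365]
ee_rot: [[0.796, 0.605, -0.001], [0.605, -0.796, 0.001], [-0.0, -0.002, -1.0]]
ft_force: [0.6, 0.2, 0.1]
width: 0.026
grip_force: 29.9
```

```bash
python3 - <<'E'
from h import *
s=sense();p,d=read_camera("wrist");cv2.imwrite("pics/w2.png",p[...,::-1])
print(s["t"],s["tcp_pos"],np.round(s["ee_rot"],3).tolist(),s["width"],s["grip_force"],s["joints"])
E
```

```text
4.15 [ 0.51495131 -0.22554358  0.23646153] [[0.796, 0.605, -0.001], [0.605, -0.796, 0.001], [-0.0, -0.002, -1.0]] 0.02599101188585257 29.896624507382512 [-4.57374357e-01  5.36542104e-02  1.85000315e+00  4.29640592e-04
  1.23940960e+00  4.62950807e-01]
```

View pics/w2.png

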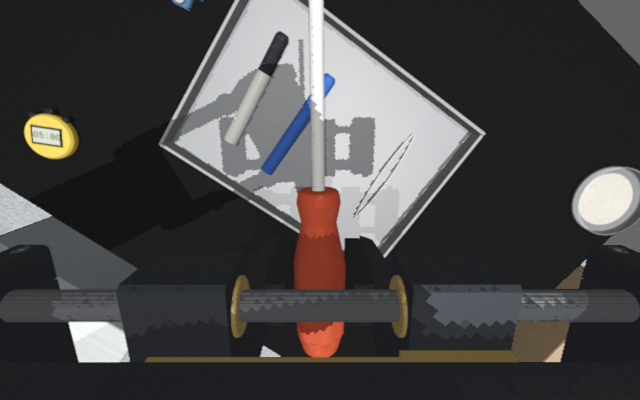

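The screwdriver is held straight in the fingers. The handle collar is at (318,188), the shaft runs up past (316,0), and the other tools are undisturbed. Next I work out the tip in the tool frame and the final pose.

```bash
python3 - <<'E'
from h import *
s=sense();p,d=read_camera("wrist");c,f=cal("wrist");H=np.array(c["hand_eye"]);P=pts(d,(H,f,c["cx"],c["cy"]))*1000
k=(d>0)&(abs(P[...,1])<15)&(P[...,2]<40)
h=cv2.cvtColor(p,cv2.COLOR_RGB2HSV);red=(h[...,1]>130)&((h[...,0]<12)|(h[...,0]>170))
q=P[k&red];print("handle",np.percentile(q,[1,50,99],axis=0).round(1).tolist())
v=np.mgrid[0:400,0:640][0];w=P[k&~red&(v<185)]
for lo in range(20,130,15):
    a=w[(w[:,0]>=lo)&(w[:,0]<lo+15)]
    if len(a)>5: print(lo,len(a),np.median(a,0).round(1),np.ptp(a[:,1]).round(1))
E
```

```text
handle [[-46.2, -12.1, -21.0], [6.9, -0.4, -16.8], [38.1, 11.6, -7.8]]
35 257 [45.5 -1.3 -9.8] 5.6
50 442 [ 57.6  -1.3 -10. ] 5.4
65 513 [72.7 -1.7 -9.8] 5.8
80 559 [87.8 -1.6 -9.7] 6.0
95 588 [102.8  -2.   -9.7] 6.2
110 215 [112.6  -2.   -9.2] 5.7
```

Request:
move_arm --delta_pos '[[8,-8,0],[25,-24,0],[45,-44,0],[67,-65,0],[90,-87,0],[113,-109,0],[135,-131,0],[155,-150,0]]' --rotation '[[0,0,-3],[0,0,-8],[0,0,-14],[0,0,-20],[0,0,-26],[0,0,-32],[0,0,-38],[0,0,-44]]' --fingers '[20,20,20,20,20,20,20,20]'

```text
t: 4.92
tcp_pos: [0.5487, -0.0111, 0.2367]
ee_rot: [[0.154, 0.988, -0.001], [0.988, -0.154, 0.001], [0.0, -0.001, -1.0]]
ft_force: [0.5, 0.3, -1.3]
width: 0.0257
grip_force: 29.9
```

```bash
cat > goal.py <<'E'
from h import *
from scipy.spatial.transform import Rotation as Ro
def goal(yaw,lens):
    s=sense();R=np.array(s["ee_rot"]);a=np.radians(yaw);fx=np.array([np.cos(a),np.sin(a),0]);fy=np.array([-fx[1],fx[0],0])
    G=np.stack([fy,fx,[0,0,-1]],1)
    t=np.array(lens)-.12*fx-G@np.array([.131,-.002,-.007])
    print(s["t"],s["tcp_pos"],"target",t.round(4),"d mm",(R.T@(t-s["tcp_pos"])*1000).round(1),"rot",np.degrees(Ro.from_matrix(R.T@G).as_rotvec()).round(1))
E
python3 -c "
from goal import *
goal(16.5,[.647,.300,.2446])"
```

```text
4.9167 [ 0.54870886 -0.01105457  0.23667879] target [0.5711 0.1409 0.2376] d mm [153.6  -1.3  -0.8] rot [ -0.   -0.  -25.4]
```

Request:
move_arm --delta_pos '[[25,0,0],[50,0,0],[80,0,0],[105,0,0],[128,-1,-1],[145,-1,-1],[154,-1,-1],[154,-1,-1]]' --rotation '[[0,0,-6],[0,0,-12],[0,0,-18],[0,0,-22],[0,0,-25],[0,0,-25.4],[0,0,-25.4],[0,0,-25.4]]' --fingers '[20,20,20,20,20,20,20,20]'

```text
t: 5.58
tcp_pos: [0.5721, 0.1408, 0.2376]
ee_rot: [[-0.282, 0.959, -0.001], [0.959, 0.282, 0.0], [0.001, -0.0, -1.0]]
ft_force: [0.1, -0.4, -1.1]
width: 0.0259
grip_force: 29.9
```

```bash
python3 - <<'E'
from goal import *
im=np.zeros((600,800,3),np.uint8)
for i,n in enumerate(("scene","top")):
    p,d=read_camera(n);np.savez(f"{n}2.npz",p=p,d=d)
    b=p[85:185,260:390] if n=="scene" else p[100:200,130:260]
    im[300*i:300*i+300,:780]=cv2.resize(b,(780,600),interpolation=cv2.INTER_CUBIC)[:300] if 0 else cv2.copyMakeBorder(cv2.resize(b,(390,300),interpolation=cv2.INTER_CUBIC),0,0,0,390,0)
    cv2.imwrite(f"pics/{n}2.png",p[...,::-1])
    
im[:300,400:800]=cv2.resize(np.load("scene2.npz")["p"],(400,250)) if 0 else cv2.resize(np.load("scene2.npz")["p"],(400,300))
im[300:,400:800]=cv2.resize(np.load("top2.npz")["p"],(400,300))
cv2.imwrite("pics/c2.png",im[...,::-1])
goal(16.5,[.647,.300,.2446])
E
```

```text
5.6833 [0.57201817 0.13876243 0.23756625] target [0.5711 0.1409 0.2376] d mm [ 2.3 -0.3 -0. ] rot [-0.1  0.  -0.2]
```

View pics/c2.png

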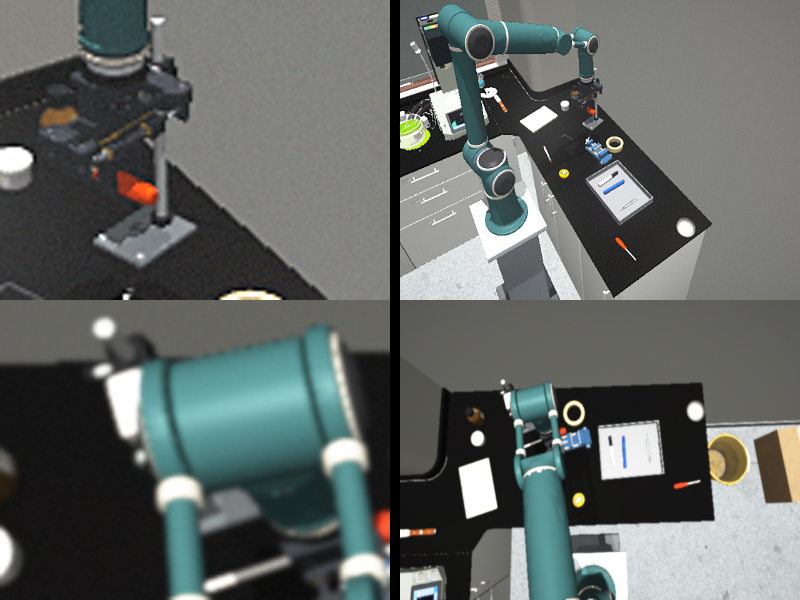

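The top crop shows the tip at about (207,588), which is full-image (199,196), pointing left in front of the lens at (140,457). In the scene view the tray tools look unmoved. I compute the tip from the top view and compare.

```bash
python3 - <<'E'
from goal import *
D=np.load("top2.npz");p=D["p"];cam=cfw("top");P=pts(D["d"],cam)
k=np.zeros((400,640),bool);k[180:205,190:250]=1;k&=(abs(P[...,2]-.246)<.012)
q=P[k];print(len(q),np.percentile(q,[2,50,98],axis=0).round(4).tolist());j=q[:,1].argsort()[-6:];print("tip pts",q[j].mean(0))
print("cast",ray(199,196,.2446,cam))
q=q[(q[:,1]<.26)];L=cv2.fitLine(q.astype(np.float32),cv2.DIST_HUBER,0,.01,.01).ravel();print("dir",L[:3])
s=sense();R=np.array(s["ee_rot"]);print("tip kin",s["tcp_pos"]+R@[.131,-.002,-.007],"focus",.647-.12*.959,.300-.12*.284)
D=np.load("top.npz");P1=pts(D["d"],cam);P2=P
for box in((100,150,158,178),):
  for Q in(P1,P2):
    w=Q[box[0]:box[1],box[2]:box[3]].reshape(-1,3);w=w[(w[:,2]>.255)&(w[:,2]<.28)];print("head",len(w),np.median(w,0))
E
```

```text
64 [[0.5348, 0.1921, 0.2429], [0.5449, 0.2255, 0.2464], [0.5561, 0.2588, 0.2513]]
tip pts [0.53648957 0.25719428 0.24467066]
cast [0.5330863  0.25884941 0.2446    ]
dir [-0.28991938  0.9569764  -0.01195569]
tip kin [0.53325055 0.26391415 0.24450305] focus 0.5319200000000001 0.26592
head 335 [0.70910947 0.32337963 0.26693875]
head 276 [0.71475174 0.32578942 0.26650159]
```

Request:
move_arm --delta_pos '[[1,0,0],[2,0,0],[2,0,0],[2,0,0],[2,0,0],[2,0,0],[2,0,0],[2,0,0]]' --rotation '[[0,0,0],[0,0,0],[0,0,0],[0,0,0],[0,0,0],[0,0,0],[0,0,0],[0,0,0]]' --fingers '[20,20,20,20,20,20,20,20]'

```text
t: 6.35
tcp_pos: [0.5718, 0.141, 0.2379]
ee_rot: [[-0.282, 0.96, 0.0], [0.96, 0.282, 0.0], [0.0, 0.0, -1.0]]
ft_force: [-0.7, 0.1, -1.1]
width: 0.0259
grip_force: 29.9
```

Request:
move_arm --delta_pos '[[1,0,0],[2,0,0],[2,0,0],[2,0,0],[2,0,0],[2,0,0],[2,0,0],[2,0,0]]' --rotation '[[0,0,0],[0,0,0],[0,0,0],[0,0,0],[0,0,0],[0,0,0],[0,0,0],[0,0,0]]' --fingers '[20,20,20,20,20,20,20,20]'

```text
t: 7.02
tcp_pos: [0.5712, 0.143, 0.2378]
ee_rot: [[-0.282, 0.959, -0.0], [0.959, 0.282, -0.0], [-0.0, -0.0, -1.0]]
ft_force: [0.4, -0.1, -0.0]
width: 0.0254
grip_force: 29.9
```

```bash
python3 - <<'E'
from h import *
s=sense();print(s["tcp_pos"],s["width"],s["grip_force"],np.abs(s["joint_velocities"]).max())
print(job_done())
E
```

```text
[0.57122525 0.14299661 0.23783134] 0.02538976404776995 29.897000323981047 0.001905373341933406
the job is handed in; nothing more can be done
None
```

I handed the job in at about 7 s with the large red screwdriver held still and level, blade to the left and its tip within about 5 mm of my estimate of the focus point; the hand-in returned no verdict.

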